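# Weigh a piece of cheese on the two-plate counter balance

## Task

Weigh the piece of cheese that lies on the balance: stand steel weights on the empty plate, and take off again any that prove too much, until the beam floats level and the pointer comes to rest between the two marks. Set the weights down gently and upright, without dropping or knocking them, leave those you do not need standing on the counter, and do not touch the cheese or shift the other things on the counter.

Things in the scene. Friction and masses are not known exactly. Their poses are not given: they have to be found in the camera images.
- balance: grey two-plate balance, fixed: base 110 x 310 x 28 mm. Origin: centre of its underside on the counter; y runs along the beam from the plate with the cheese (-y) to the empty plate (+y), x away from the robot. Beam pivot 75 mm up, arms 125 mm. An upright pointer on the beam plays before a white card in the middle (60 mm wide, top 195 mm up) with two black marks 11 mm apart.
- beam (a joint): turn of the beam, rad: 0 = cheese side down on its stop (as at the start), 0.10 = level, 0.20 = weight side down on its stop. Between the stops it floats and settles in about 1 s at 0.10 + (weights - cheese, in g)/1000, wherever on the plates things stand. The pointer is between the marks from 0.07 to 0.13.
- weight_plate (a point): centre of the top of the empty plate: flat steel 130 mm (balance x) by 100 mm (balance y), 4 mm thick, always level, axes as the balance's. 107 mm above the counter when level, 12 mm higher at the start, 12 mm lower when overloaded; it sinks as a weight is let go on it. The three weights fit side by side along x, 38 mm apart.
- load_plate (a point): centre of the top of the other plate, of the same kind, on which the cheese lies; it rises as the weight plate sinks.
- cheese: wrapped cheese wedge, 119 x 78 x 56 mm, lying along the balance's x on the load plate. Origin: centre of its underside. Its weight is not known: from about 140 to 350 g. Whatever it is, some set of the three weights comes within 25 g of it.
- large_weight: the largest of three plain steel scale weights, 200 g: upright round body 32 mm in diameter, 32 mm tall (grip it there, from above) with a narrower knob on top, 46 mm in all. Origin: centre of its underside, z up. The three start upright on the counter (z = 0) in a loose row along y, in any order, 40 to 120 mm apart, on the robot's side of the balance.
- medium_weight: the middle one of three plain steel scale weights, 100 g: upright round body 26 mm in diameter, 25 mm tall (grip it there, from above) with a narrower knob on top, 39 mm in all. Origin: centre of its underside, z up. The three start upright on the counter (z = 0) in a loose row along y, in any order, 40 to 120 mm apart, on the robot's side of the balance.
- small_weight: the smallest of three plain steel scale weights, 50 g: upright round body 21 mm in diameter, 20 mm tall (grip it there, from above) with a narrower knob on top, 34 mm in all. Origin: centre of its underside, z up. The three start upright on the counter (z = 0) in a loose row along y, in any order, 40 to 120 mm apart, on the robot's side of the balance.
- rind: bystander: crescent of cheese rind 34 x 170 x 25 mm, lying in front of the weights; origin: centre of its underside.
- probe: bystander: probe thermometer, 24 x 170 x 15 mm, lying along y behind the balance; origin: centre of its underside.
- jam: bystander: jam jar, 72 mm in diameter, 102 mm tall, left of the wire cutter; origin: centre of its underside.
Things that resemble listed ones, but are neither listed nor needed, are in the scene too. Leave any purple look-alike of the large_weight alone.

How it is judged:
By the outcome, as a careful person would: the job done as asked, in the order asked, and still so for the second after the job is handed in, with the robot touching nothing.
It also fails if it takes over 72 s, if anything falls off the work surface, if the arm or the gripper's body presses on something with over 40 N, if the wrist force passes 120 N, or if a joint passes its speed limit or range.

## Robot

A 6-joint arm with a two-finger parallel gripper is mounted at the origin on a cart in front of the work surface, level with it; the furniture and walls round the work are solid. World frame = base frame: x ahead of the robot, y to its left, z up, the work surface at z = 0. Lengths are in m, angles in rad, forces in N, time in s.
With the tool pointing down it reaches from about 0.375 to 0.9 m from the base axis. Payload 3.1 kg.
Tool frame: the origin (TCP) lies between the finger pads; the fingertips stand 22 mm ahead of it and the grasp point (between the pads) lies 3 mm ahead of it; z points along the fingers, y is the direction in which the jaws open and shut (so a half turn about z gives the same grasp; the last joint's range is limited). The gripper opens to 87 mm and grips with 3 to 60 N. Pads are 19 mm wide; open, the fingers measure 117 mm over their backs; the gripper's body (75 mm by 190 mm) begins 51 mm behind the grasp point.
Start: joints at [1.042, 0.527, 1.433, -0, 1.181, -0.178], TCP at [0.215, 0.587, 0.245] pointing down, gripper open.
Joint ranges: [-3.08, 3.08], [-0.75, 2.2], [0.22, 2.44], [-1.43, 4.57], [0, 2.65], [-2.85, 2.85]. Speed limits (rad/s): [2.79, 2.79, 3.14, 3.14, 3.14, 3.14].

## Interface

Orientations are given as a unit quaternion [x, y, z, w].
In Python, from rig import get_obs, camera, get_calibration, hand_in, search_frame gives the robot as it stands.
- The arm moves only by the shell command python3 -m jog 'ROWS' [FORCE]. ROWS is JSON, a list of rows, each an object with "grip": the closure in counts, from 0 (fully open) to 255 (shut); "travel": the shift along the world's x, y, z in cm, a list of three; "twist": the turn about the world's z in degrees. A call has 1 to 8 rows; each row shifts and turns the commanded pose from where the row before left it; what a row does not reach is not made up. A row lasts 1/10 s, in which the tool goes at most 50 mm and 8.59 degrees, less where a joint would pass 70% of its speed; a pose out of reach is approached as far as the arm can. A call is refused whole if a number of a shift passes 5 or a number of a turn 8.59, either way. A call with a gripper value outside its range is refused whole. The fingers move at their own pace and stop on an object; FORCE is the grip in N (left out, the last holds). Time passes only in rows, so rows that do not move let the fingers close. It gives the time, the measured TCP pose, the force and the opening at its end, in the units of the state.
- get_obs(): the state, without advancing time (a new reading comes with each control period).
- camera(name): name is "scene" or "side" or "wrist"; returns the picture (420x560x3 uint8, red, green, blue); there is no depth.
- get_calibration(name): a dict with "fx", "fy", "cx", "cy" (pixels), "R" (3x3) and "t" (3): a world point X has camera coordinates R X + t; the wrist camera has in their place "T_tool_cam" (4x4, takes a point from camera to tool coordinates, whose origin is the TCP and whose axes are the flange's). Camera axes: x right, y down, z forward; pixel columns grow to the right and rows downward; lengths in m; the calibration is good to about 2 mm. The wrist camera is an equidistant fisheye: a pixel r from the principal point sees the ray r / f radians off the axis. A picture is of the moment at which its call begins: read the wrist's pose just before it. get_calibration takes no time and is no camera call.
- hand_in(): hands the job in, once; it reports no verdict.
Trained networks look in the newest picture that a camera, given by its name, has taken for a name from the list of things; names that differ only in an ending like _2 or _b are one class to them, and where a whole thing is asked for, a point or a joint stands for the part that bears it (a point fixed in the world has none). Each returns a list of dicts, best first, with "p" (0 to 1); they miss things now and then, are a little off and sometimes report something else, mostly with a low value. They report only what shows in the picture. A call takes as long as a camera call. They do not tell look-alikes from the thing itself.
- search_frame(target, camera): "at" ([x, y, z] in m, in world coordinates, good to about 4 mm: the middle of the surface that is visible of it).
The state is a dict: "time": time; "q": joint angles; "joint_velocities": joint speeds; "joint_torque": joint torques, N m; "position": TCP position; "tool_rot": TCP orientation; "ft_force": force on the tool from outside, world axes, zero at the start; "moment": the same for the moment, N m; "grip_width": finger opening in m.
Only numpy, scipy, OpenCV 4.12 (cv2) and the standard library are available. Lean on these libraries where they do the work, as an engineer would, in place of code of your own. Each camera call takes 0.05 s, during which the arm holds its last target. There are 200 camera calls.

## Working session

There is one attempt and no reset: what is moved stays moved. The work goes in short steps, Python scripts to look and compute and a shell command to move; the robot and the scene stay as the last step left them, time stands still between calls to the robot, and variables do not carry over. Pictures are saved under pics/ and viewed, about 8 in all and at most 12, crops included, and the job is handed in when it is done.

```bash
mkdir -p pics; ls; cat > h.py <<'E'
import numpy as np, cv2
from rig import *
def save(c,n):
    im=camera(c); cv2.imwrite(f'pics/{n}.png',im[:,:,::-1]); return im
def proj(c,X):
    k=get_calibration(c); p=np.array(k['R'])@np.array(X)+np.array(k['t']); return k['fx']*p[0]/p[2]+k['cx'],k['fy']*p[1]/p[2]+k['cy']
def ray(c,u,v):
    k=get_calibration(c);R=np.array(k['R']);d=R.T@np.array([(u-k['cx'])/k['fx'],(v-k['cy'])/k['fy'],1]);return -R.T@np.array(k['t']),d
def onz(c,u,v,z):
    o,d=ray(c,u,v);return o+d*(z-o[2])/d[2]
E
python3 - <<'E'
from h import *
a=save('scene','scene0');b=save('side','side0')
for c in('scene','side'):
    for t in('large_weight','medium_weight','small_weight','weight_plate','load_plate','cheese','balance','rind','jam','probe'):
        for r in search_frame(t,c)[:4]:
            print(c,t,np.round(r['at'],3),round(r['p'],2),np.round(proj(c,r['at'])))
o=get_obs();print(o['time'],o['position'],o['tool_rot'],o['grip_width'])
E
```

```text
pics
scene large_weight [ 0.398 -0.285  0.035] 0.57 [330. 264.]
scene large_weight [ 0.464 -0.23   0.028] 0.47 [321. 248.]
scene medium_weight [ 0.393 -0.375  0.022] 0.5 [358. 278.]
scene medium_weight [ 0.269 -0.228  0.021] 0.23 [295. 289.]
scene small_weight [ 0.381 -0.181  0.021] 0.58 [297. 261.]
scene weight_plate [ 0.612 -0.216  0.121] 0.79 [335. 201.]
scene load_plate [ 0.558 -0.452  0.097] 0.79 [401. 234.]
scene cheese [ 0.584 -0.467  0.136] 0.96 [409. 221.]
scene balance [ 0.583 -0.336  0.046] 0.68 [364. 233.]
scene rind [ 0.271 -0.226  0.02 ] 0.62 [295. 288.]
scene jam [0.446 0.322 0.068] 0.58 [181. 199.]
scene jam [ 0.383 -0.185  0.019] 0.29 [298. 261.]
side large_weight [ 0.409 -0.289  0.026] 0.73 [234. 275.]
side large_weight [ 0.473 -0.235  0.03 ] 0.52 [262. 261.]
side medium_weight [ 0.41  -0.376  0.021] 0.69 [230. 302.]
side small_weight [ 0.389 -0.186  0.018] 0.51 [231. 253.]
side weight_plate [ 0.619 -0.22   0.116] 0.83 [320. 229.]
side load_plate [ 0.57  -0.491  0.093] 0.56 [301. 315.]
side cheese [ 0.596 -0.479  0.139] 0.93 [314. 293.]
side balance [ 0.6   -0.346  0.091] 0.71 [314. 269.]
side rind [ 0.274 -0.205  0.019] 0.78 [186. 257.]
side probe [ 0.738 -0.204  0.01 ] 0.5 [365. 260.]
1.1 [0.21471669 0.58692776 0.24455661] [ 1.74514597e-01  9.84654587e-01 -3.60059117e-06 -5.79076983e-06] 0.0873058902724339
```

```bash
ls pics
```

```text
scene0.png
side0.png
```

View both.

```bash
python3 - <<'E'
import cv2,numpy as np
a=cv2.imread('pics/scene0.png');b=cv2.imread('pics/side0.png')
A=cv2.resize(a[140:320,240:460],None,fx=2.6,fy=2.6,interpolation=2)
B=cv2.resize(b[190:340,160:400],None,fx=2.6,fy=2.6,interpolation=2)
cv2.imwrite('pics/full.png',np.hstack([cv2.resize(a,(400,300)),cv2.resize(b,(400,300))]))
cv2.imwrite('pics/A.png',A);cv2.imwrite('pics/B.png',B)
E
```

```text
(no output)
```

View pics/scene0.png

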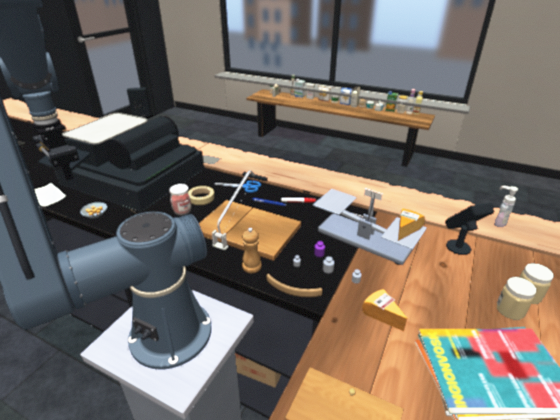

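View pics/B.png

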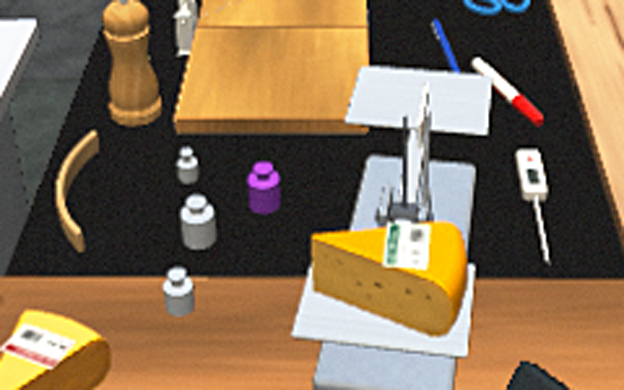

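View pics/side0.png

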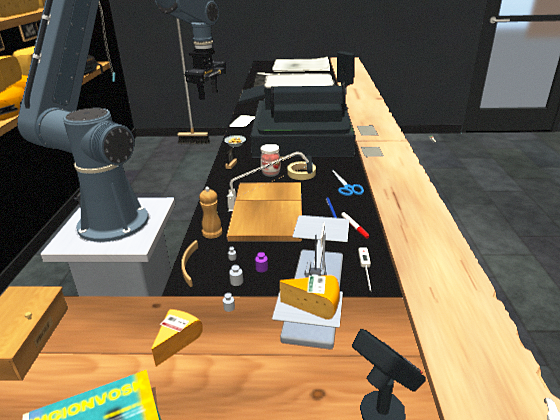

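```bash
python3 - <<'E'
from rig import get_calibration as g
import numpy as np
for c in('scene','side'):
    k=g(c);print(c,k['fx'],k['cx'],k['cy'],-np.array(k['R']).T@k['t'])
k=g('wrist');print(k)
E
```

```text
scene 379.4206250213555 279.2972342921264 203.75956895736178 [-0.44861109 -0.54192598  0.81568566]
side 442.1394440228165 279.32083652068536 204.20578806280685 [ 0.56205137 -1.12891872  0.70875439]
{'fx': 325.19226210127806, 'fy': 325.19226210127806, 'cx': 281.8791852364805, 'cy': 208.34100249751617, 'T_tool_cam': array([[-2.47087816e-04, -9.67262760e-01, -2.53776857e-01,
         6.86710060e-02],
       [ 9.99998792e-01,  1.50389950e-04, -1.54684758e-03,
         3.94618006e-04],
       [ 1.53437354e-03, -2.53776932e-01,  9.67261554e-01,
        -1.40255167e-01],
       [ 0.00000000e+00,  0.00000000e+00,  0.00000000e+00,
         1.00000000e+00]])}
```

```bash
python3 - <<'E'
from h import *
def tri(s,d):
    o1,a=ray('scene',*s);o2,b=ray('side',*d)
    M=np.stack([a,-b],1);t=np.linalg.lstsq(M,o2-o1,rcond=None)[0]
    p,q=o1+a*t[0],o2+b*t[1];return np.round((p+q)/2,3),round(np.linalg.norm(p-q),3)
print('tip',tri((250,173),(312,165)));print('milltop',tri((251,228),(209,190)));print('jamtop',tri((179,187),(270,148)))
f=lambda u,v:(u/2.6+160,v/2.6+190)
for n,z,P in(('w',.119,[(362,68),(492,75),(487,134),(346,122)]),('l',.095,[(476,268),(467,356),(292,335)])):
    X=np.array([onz('side',*f(*p),z) for p in P]);print(n,X.round(3),X.mean(0).round(3))
for n,h,p in(('s',.034,(186,150)),('L',.046,(197,200)),('m',.039,(177,270)),('P',.046,(263,165))):print(n,onz('side',*f(*p),h).round(3))
E
```

```text
tip (array([0.613, 0.119, 0.139]), np.float64(0.017))
milltop (array([ 0.322, -0.057,  0.141]), np.float64(0.007))
jamtop (array([0.469, 0.343, 0.098]), np.float64(0.008))
w [[ 0.569 -0.166  0.119]
 [ 0.694 -0.179  0.119]
 [ 0.679 -0.279  0.119]
 [ 0.553 -0.26   0.119]] [ 0.624 -0.221  0.119]
l [[ 0.657 -0.429  0.095]
 [ 0.642 -0.524  0.095]
 [ 0.515 -0.504  0.095]] [ 0.604 -0.486  0.095]
s [ 0.391 -0.184  0.034]
L [ 0.414 -0.281  0.046]
m [ 0.407 -0.37   0.039]
P [ 0.472 -0.226  0.046]
```

View pics/A.png

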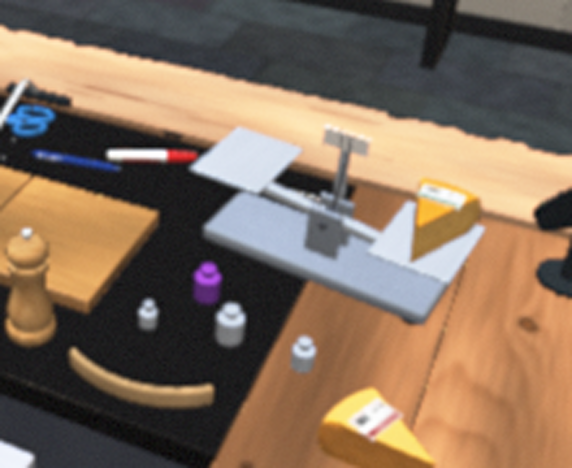

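Three steel weights: small (231,253 in side), large (236,275) and medium (229,302), with the purple decoy at (261,262) and the empty plate at (320,228). The jam jar, wire cutter and pepper mill are all under about 0.2 m, so I'll cross above them.

```bash
python3 -m jog '[{"grip":90,"travel":[3,-3,0.6],"twist":-8},{"grip":90,"travel":[3,-3,0.6],"twist":-8},{"grip":90,"travel":[3,-3,0.6],"twist":-8},{"grip":90,"travel":[3,-3,0.6],"twist":-8},{"grip":90,"travel":[3,-3,0.6],"twist":-8},{"grip":90,"travel":[3,-3,0.6],"twist":-8},{"grip":90,"travel":[3,-3,0.6],"twist":-8},{"grip":90,"travel":[3,-3,0.6],"twist":-8}]' 20
```

```text
time: 1.9
position: [0.4558, 0.3456, 0.293]
tool_rot: [0.672, 0.741, 0.0, 0.0]
ft_force: [0.3, 0.2, -0.2]
grip_width: 0.0565
```

```bash
python3 -m jog '[{"grip":90,"travel":[0,-4.5,0],"twist":-7},{"grip":90,"travel":[0,-4.5,0],"twist":-7},{"grip":90,"travel":[0,-4.5,0],"twist":0},{"grip":90,"travel":[0,-4.5,0],"twist":0},{"grip":90,"travel":[0,-4.5,0],"twist":0},{"grip":90,"travel":[0,-4.5,0],"twist":0},{"grip":90,"travel":[0,-4.5,0],"twist":0},{"grip":90,"travel":[0,-4.5,0],"twist":0}]' && python3 -m jog '[{"grip":90,"travel":[-0.5,-4.5,-0.5],"twist":0},{"grip":90,"travel":[-0.5,-4.5,-0.5],"twist":0},{"grip":90,"travel":[-0.5,-4.5,-0.5],"twist":0},{"grip":90,"travel":[-0.5,-4.5,-0.5],"twist":0},{"grip":90,"travel":[-0.5,-4.5,-0.5],"twist":0},{"grip":90,"travel":[-1,-4.2,-0.5],"twist":0},{"grip":90,"travel":[0,0,0],"twist":0},{"grip":90,"travel":[0,0,0],"twist":0}]'
python3 - <<'E'
from h import *
from scipy.spatial.transform import Rotation as Ro
k=get_calibration('wrist')
o=get_obs();im=save('wrist','w1')
Rt=Ro.from_quat(o['tool_rot']).as_matrix();p=np.array(o['position']);T=k['T_tool_cam']
np.savez('w1.npz',R=Rt,p=p)
print(p,Ro.from_matrix(Rt).as_euler('xyz',degrees=True))
def wp(X):
    c=np.linalg.inv(T)@np.append(Rt.T@(np.array(X)-p),1);r=np.hypot(c[0],c[1]);th=np.arctan2(r,c[2]);return k['cx']+k['fx']*th*c[0]/r,k['cy']+k['fx']*th*c[1]/r
for n,X in dict(s=(.391,-.184,.034),L=(.414,-.281,.046),m=(.407,-.37,.039),P=(.472,-.226,.046),W=(.624,-.221,.119)).items():print(n,np.round(wp(X)))
for t in('large_weight','medium_weight','small_weight','weight_plate'):
    for r in search_frame(t,'wrist')[:3]:print(t,np.round(r['at'],3),round(r['p'],2),np.round(wp(r['at'])))
E
```

```text
time: 2.7
position: [0.4546, -0.0148, 0.2929]
tool_rot: [0.755, 0.655, 0.0, 0.0]
ft_force: [0.2, 0.2, -0.7]
grip_width: 0.0566
time: 3.5
position: [0.4192, -0.2807, 0.2623]
tool_rot: [0.756, 0.654, 0.0, -0.001]
ft_force: [0.3, 0.4, 0.2]
grip_width: 0.0563
[ 0.41924426 -0.28073403  0.2622609 ] [-1.79965295e+02 -5.57614909e-02  8.17470390e+01]
s [244. 105.]
L [277. 188.]
m [282. 259.]
P [322. 132.]
W [480. 116.]
large_weight [ 0.413 -0.275  0.037] 0.87 [275. 182.]
large_weight [ 0.47  -0.222  0.034] 0.57 [319. 128.]
medium_weight [ 0.408 -0.366  0.022] 0.67 [283. 251.]
small_weight [ 0.39  -0.181  0.022] 0.59 [244. 103.]
weight_plate [ 0.613 -0.216  0.119] 0.69 [470. 111.]
weight_plate [ 0.596 -0.243  0.122] 0.59 [460. 140.]
```

View pics/w1.png

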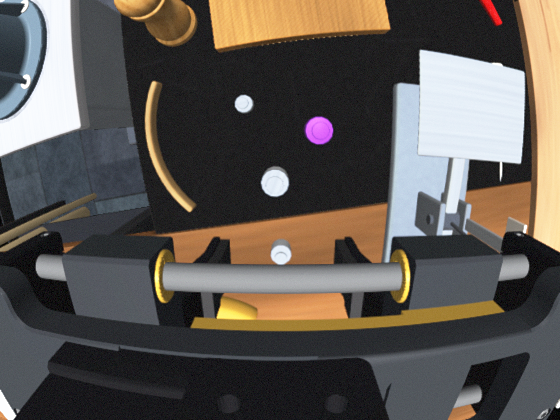

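Wrist view: small knob (243,102), large (275,180), medium (281,249), purple (319,130), plate corners (424,50), (526,69), (523,163), (418,154). It also confirms that the gripper body's 190 mm runs along the jaw direction.

```bash
cat >> h.py <<'E'
def wray(u,v,R,p):
    k=get_calibration('wrist');d=np.array([u-k['cx'],v-k['cy']]);r=np.hypot(*d);th=r/k['fx'];c=np.r_[d/r*np.sin(th),np.cos(th)];T=np.array(k['T_tool_cam'])
    return p+R@T[:3,3],R@T[:3,:3]@c
def mid(o1,a,o2,b):
    t=np.linalg.lstsq(np.stack([a,-b],1),o2-o1,rcond=None)[0];P,Q=o1+a*t[0],o2+b*t[1];return (P+Q)/2,np.linalg.norm(P-Q)
E
python3 - <<'E'
from h import *
w=np.load('w1.npz');R,p=w['R'],w['p']
f=lambda u,v:(u/2.6+160,v/2.6+190)
for n,h,s,q in(('s',.034,(186,150),(243,102)),('L',.046,(197,200),(275,180)),('m',.039,(177,270),(281,249))):
    o,d=wray(*q,R,p);m,e=mid(o,d,*ray('side',*f(*s)));print(n,'wrist@h',(o+d*(h-o[2])/d[2]).round(4),'tri',m.round(3),e.round(3))
P=[]
for s,q in(((362,68),(424,50)),((492,75),(526,69)),((487,134),(523,163)),((346,122),(418,154))):
    o,d=wray(*q,R,p);m,e=mid(o,d,*ray('side',*f(*s)));x=o+d*(.119-o[2])/d[2];P.append(x);print('plate',x.round(3),m.round(3),e.round(3))
P=np.array(P);print(P.mean(0),np.degrees(np.arctan2(*((P[1]+P[2]-P[0]-P[3])[[1,0]]))),np.degrees(np.arctan2(*((P[0]+P[1]-P[2]-P[3])[[1,0]])))-90)
E
```

```text
s wrist@h [ 0.3901 -0.1798  0.034 ] tri [ 0.39  -0.18   0.031] 0.0
L wrist@h [ 0.4131 -0.2717  0.046 ] tri [ 0.413 -0.273  0.04 ] 0.0
m wrist@h [ 0.4074 -0.3567  0.039 ] tri [ 0.406 -0.36   0.031] 0.002
plate [ 0.57  -0.156  0.119] [ 0.57  -0.156  0.114] 0.004
plate [ 0.697 -0.172  0.119] [ 0.696 -0.173  0.117] 0.004
plate [ 0.682 -0.273  0.119] [ 0.681 -0.274  0.117] 0.004
plate [ 0.551 -0.253  0.119] [ 0.553 -0.253  0.114] 0.001
[ 0.62485018 -0.21350398  0.119     ] -8.109762543968781 -9.584893877824484
```

```bash
python3 -m jog '[{"grip":90,"travel":[-0.6,0.4,-3],"twist":0},{"grip":90,"travel":[0,0,-4],"twist":0},{"grip":90,"travel":[0,0,-4],"twist":0},{"grip":90,"travel":[0,0,-2],"twist":0},{"grip":90,"travel":[0,0,0],"twist":0},{"grip":90,"travel":[0,0,0],"twist":0}]'
python3 - <<'E'
from h import *
from scipy.spatial.transform import Rotation as Ro
o=get_obs();im=save('wrist','w2')
R=Ro.from_quat(o['tool_rot']).as_matrix();p=np.array(o['position']);np.savez('w2.npz',R=R,p=p)
k=get_calibration('wrist');T=k['T_tool_cam']
for t in('large_weight','medium_weight','small_weight'):
    for r in search_frame(t,'wrist')[:3]:
        c=np.linalg.inv(T)@np.append(R.T@(np.array(r['at'])-p),1);q=np.hypot(c[0],c[1]);th=np.arctan2(q,c[2]);print(t,np.round(r['at'],4),round(r['p'],2),np.round((k['cx']+k['fx']*th*c[0]/q,k['cy']+k['fx']*th*c[1]/q)))
E
```

```text
time: 4.35
position: [0.4143, -0.2757, 0.133]
tool_rot: [0.755, 0.656, 0.0, 0.0]
ft_force: [0.3, 0.2, 0.0]
grip_width: 0.0563
large_weight [ 0.4686 -0.2236  0.0364] 0.81 [345. 139.]
large_weight [ 0.4154 -0.275   0.0331] 0.56 [283. 215.]
large_weight [ 0.5745 -0.2168  0.1182] 0.19 [535. 123.]
medium_weight [ 0.409  -0.3663  0.0239] 0.63 [290. 310.]
small_weight [ 0.3899 -0.1804  0.0206] 0.79 [233.  98.]
```

View pics/w2.png

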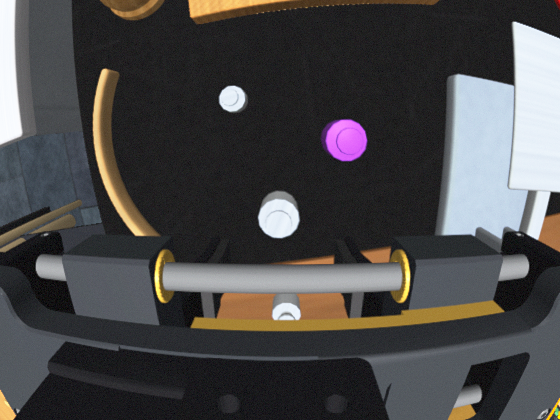

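Close view: large knob (279,219), medium knob (286,316) partly behind the bar, small (232,98).

```bash
python3 - <<'E'
from h import *
a=np.load('w1.npz');b=np.load('w2.npz')
for n,h,q1,q2 in(('s',.034,(243,102),(232,98)),('L',.046,(275,180),(279,219)),('m',.039,(281,249),(286,316))):
    r1=wray(*q1,a['R'],a['p']);r2=wray(*q2,b['R'],b['p']);m,e=mid(*r1,*r2)
    o,d=r2;print(n,'tri',m.round(4),e.round(4),'w2@h',(o+d*(h-o[2])/d[2]).round(4))
E
```

```text
s tri [ 0.3837 -0.1755 -0.0222] 0.0014 w2@h [ 0.3912 -0.182   0.034 ]
L tri [ 0.4139 -0.2686  0.0646] 0.0002 w2@h [ 0.4129 -0.2741  0.046 ]
m tri [ 0.4083 -0.3479  0.061 ] 0.001 w2@h [ 0.406  -0.3625  0.039 ]
```

```bash
python3 -m jog '[{"grip":90,"travel":[0,0.1,-4],"twist":0},{"grip":90,"travel":[0,0,-4],"twist":0},{"grip":90,"travel":[0,0,-2],"twist":0},{"grip":90,"travel":[0,0,-0.7],"twist":0},{"grip":90,"travel":[0,0,0],"twist":0},{"grip":90,"travel":[0,0,0],"twist":0}]' && python3 -m jog '[{"grip":200,"travel":[0,0,0],"twist":0},{"grip":200,"travel":[0,0,0],"twist":0},{"grip":200,"travel":[0,0,0],"twist":0},{"grip":200,"travel":[0,0,0],"twist":0},{"grip":200,"travel":[0,0,0],"twist":0},{"grip":200,"travel":[0,0,0],"twist":0}]' 20
```

```text
time: 5.15
position: [0.4145, -0.2758, 0.0267]
tool_rot: [0.755, 0.655, 0.0, 0.001]
ft_force: [0.7, 0.1, 0.3]
grip_width: 0.0565
time: 5.75
position: [0.4133, -0.2748, 0.026]
tool_rot: [0.755, 0.655, -0.0, -0.0]
ft_force: [-2.7, 1.1, 6.1]
grip_width: 0.0313
```

```bash
python3 -m jog '[{"grip":200,"travel":[0,0,2],"twist":0},{"grip":200,"travel":[0,0,4],"twist":0},{"grip":200,"travel":[0,0,4],"twist":0},{"grip":200,"travel":[1.5,0.5,4],"twist":0},{"grip":200,"travel":[4,1,2.5],"twist":0},{"grip":200,"travel":[4.5,1.2,0],"twist":0},{"grip":200,"travel":[4.5,1,0],"twist":0},{"grip":200,"travel":[3.3,0.9,0],"twist":0}]' 20 && python3 -m jog '[{"grip":200,"travel":[0,0,-1.5],"twist":0},{"grip":200,"travel":[0,0,-1],"twist":0},{"grip":200,"travel":[0,0,-0.5],"twist":0},{"grip":200,"travel":[0,0,0],"twist":0},{"grip":200,"travel":[0,0,0],"twist":0}]'
python3 - <<'E'
from h import *
for i in range(1):
    o=get_obs();print(o['position'],o['ft_force'],o['grip_width'])
im=save('side','s1');x=cv2.resize(im[190:340,220:400][:,:,::-1],None,fx=4,fy=4,interpolation=2);cv2.imwrite('pics/s1c.png',x)
E
```

```text
time: 6.55
position: [0.5944, -0.2282, 0.1906]
tool_rot: [0.755, 0.656, 0.001, 0.001]
ft_force: [-0.1, -0.7, -1.6]
grip_width: 0.0313
time: 7.05
position: [0.5911, -0.2295, 0.1605]
tool_rot: [0.756, 0.655, -0.0, -0.0]
ft_force: [-1.0, 0.6, -2.9]
grip_width: 0.031
[ 0.59112376 -0.229486    0.16053713] [-1.02969163  0.62898284 -2.85654368] 0.031028212826801762
```

View pics/s1c.png

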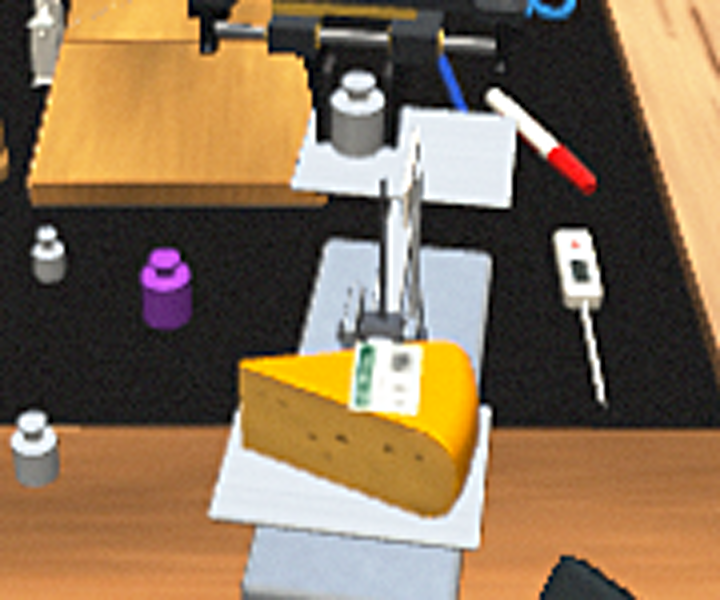

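The large weight is held upright over the plate, well inside its edges and clear of the card. Lowering it now.

```bash
python3 -m jog '[{"grip":200,"travel":[0,0,-0.5],"twist":0},{"grip":200,"travel":[0,0,-0.4],"twist":0},{"grip":200,"travel":[0,0,-0.2],"twist":0},{"grip":200,"travel":[0,0,0],"twist":0},{"grip":200,"travel":[0,0,0],"twist":0}]' && python3 -m jog '[{"grip":200,"travel":[0,0,-0.2],"twist":0},{"grip":200,"travel":[0,0,0],"twist":0},{"grip":200,"travel":[0,0,0],"twist":0}]' && python3 -m jog '[{"grip":200,"travel":[0,0,-0.1],"twist":0},{"grip":200,"travel":[0,0,0],"twist":0},{"grip":200,"travel":[0,0,0],"twist":0}]' && python3 -m jog '[{"grip":200,"travel":[0,0,-0.1],"twist":0},{"grip":200,"travel":[0,0,0],"twist":0},{"grip":200,"travel":[0,0,0],"twist":0}]' | cat
```

```text
time: 7.6
position: [0.5918, -0.2291, 0.1495]
tool_rot: [0.755, 0.655, -0.0, -0.0]
ft_force: [0.9, 0.4, -1.2]
grip_width: 0.0309
time: 7.9
position: [0.5918, -0.2291, 0.1475]
tool_rot: [0.755, 0.655, -0.0, -0.0]
ft_force: [-0.8, -0.0, -2.4]
grip_width: 0.0311
time: 8.2
position: [0.5917, -0.2291, 0.1465]
tool_rot: [0.755, 0.655, -0.0, -0.0]
ft_force: [-0.6, -0.1, -1.9]
grip_width: 0.0309
time: 8.5
position: [0.5917, -0.2291, 0.1455]
tool_rot: [0.755, 0.655, -0.0, -0.0]
ft_force: [-0.7, 0.3, -1.5]
grip_width: 0.0309
```

```bash
for i in 1; do python3 -m jog '[{"grip":200,"travel":[0,0,-0.1],"twist":0},{"grip":200,"travel":[0,0,0],"twist":0},{"grip":200,"travel":[0,0,0],"twist":0}]'; python3 -m jog '[{"grip":200,"travel":[0,0,-0.1],"twist":0},{"grip":200,"travel":[0,0,0],"twist":0},{"grip":200,"travel":[0,0,0],"twist":0}]';done
python3 - <<'E'
from h import *
a=cv2.imread('pics/s1.png')[:,:,::-1].astype(int);b=save('side','s2').astype(int)
print(np.abs(a-b)[255:330,285:350].mean())  # load plate moved?
o=get_obs();print(o['ft_force'])
E
```

```text
time: 8.8
position: [0.5918, -0.229, 0.1448]
tool_rot: [0.755, 0.655, 0.0, 0.0]
ft_force: [-0.2, 0.6, 0.6]
grip_width: 0.031
time: 9.1
position: [0.5918, -0.229, 0.1436]
tool_rot: [0.755, 0.655, 0.0, -0.0]
ft_force: [-0.4, 1.4, 1.3]
grip_width: 0.031
7.485538461538462
[-0.51980505  1.13830101  0.14592668]
```

Contact at TCP z 0.1448, which puts the plate at 0.119 as expected. Releasing with a small opening and rising.

```bash
python3 -m jog '[{"grip":158,"travel":[0,0,0],"twist":0},{"grip":145,"travel":[0,0,0],"twist":0},{"grip":125,"travel":[0,0,0],"twist":0},{"grip":125,"travel":[0,0,0],"twist":0},{"grip":125,"travel":[0,0,0],"twist":0},{"grip":125,"travel":[0,0,1],"twist":0},{"grip":125,"travel":[0,0,3],"twist":0},{"grip":125,"travel":[0,0,4],"twist":0}]' && python3 -m jog '[{"grip":100,"travel":[-2,-1,4],"twist":0},{"grip":90,"travel":[-4,-2,0],"twist":0},{"grip":90,"travel":[-4,-2.5,0],"twist":0},{"grip":90,"travel":[-4,-2.5,-1],"twist":0},{"grip":90,"travel":[-4,-3,-2],"twist":0},{"grip":90,"travel":[-0.5,-2.4,-2],"twist":0},{"grip":90,"travel":[0,0,0],"twist":0},{"grip":90,"travel":[0,0,0],"twist":0}]'
python3 - <<'E'
from h import *
im=save('side','s3');x=cv2.resize(im[180:340,220:400][:,:,::-1],None,fx=3,fy=3,interpolation=2)
j=save('scene','c3');y=cv2.resize(j[170:270,310:440][:,:,::-1],(624,480),interpolation=2)
cv2.imwrite('pics/s3c.png',np.hstack([x,y])[:,:][:, :]) if False else cv2.imwrite('pics/s3c.png',cv2.resize(np.hstack([cv2.resize(x,(540,480)),y]),(800,330)))
for t in('weight_plate','load_plate','large_weight'):
  for c in('scene','side'):
    for r in search_frame(t,c)[:2]:print(c,t,np.round(r['at'],3),round(r['p'],2))
E
```

```text
time: 9.95
position: [0.5905, -0.2284, 0.2229]
tool_rot: [0.755, 0.655, -0.001, -0.002]
ft_force: [-0.0, -0.5, 0.4]
grip_width: 0.0441
time: 10.75
position: [0.4095, -0.3611, 0.2154]
tool_rot: [0.756, 0.655, 0.0, -0.0]
ft_force: [0.7, -0.8, -0.1]
grip_width: 0.0566
scene weight_plate [ 0.584 -0.466  0.14 ] 0.66
scene weight_plate [ 0.605 -0.195  0.122] 0.61
side weight_plate [ 0.635 -0.225  0.114] 0.9
scene load_plate [ 0.558 -0.457  0.096] 0.91
side load_plate [ 0.57  -0.494  0.09 ] 0.9
scene large_weight [ 0.584 -0.465  0.139] 0.38
side large_weight [ 0.591 -0.244  0.148] 0.72
side large_weight [ 0.47  -0.236  0.028] 0.6
```

View pics/s3c.png

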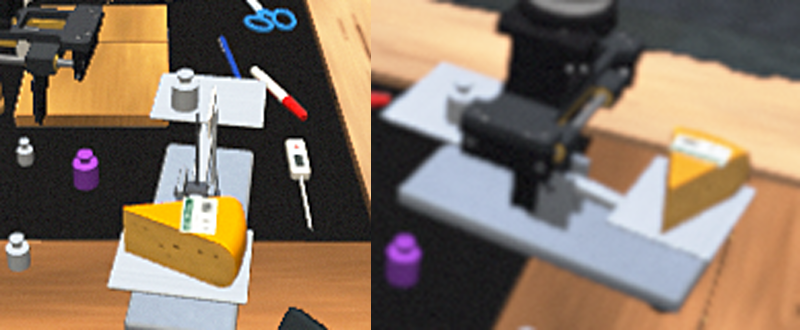

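```bash
cat >> h.py <<'E'
def shift(f,g='pics/side0.png',box=(275,322,280,345)):
    a,b=[cv2.cvtColor(cv2.imread(x),6).astype(np.float32)[box[0]:box[1],box[2]:box[3]] for x in(g,f)]
    return cv2.phaseCorrelate(a,b,cv2.createHanningWindow(a.shape[::-1],cv2.CV_32F))
E
python3 - <<'E'
from h import *
print('cheese shift',[shift(f'pics/{n}.png') for n in('s1','s2','s3')])
X=np.array([.604,-.486,.095]);print('px per 12mm rise',np.subtract(proj('side',X+[0,0,.012]),proj('side',X)))
E
```

```text
cheese shift [((0.008112845554776982, 0.03501935688274216), 0.9994458890071621), ((-0.1327431808329962, -0.5129485504628164), 0.920429852825624), ((-0.01814682629714781, -0.03058893547759922), 0.9863708539417496)]
px per 12mm rise [ 0.13247975 -4.6195643 ]
```

The beam did not move, so the cheese weighs at least 300 g. Next is the medium weight.

```bash
python3 -m jog '[{"grip":90,"travel":[-0.2,-0.2,-4.5],"twist":0},{"grip":90,"travel":[0,0,-4.5],"twist":0},{"grip":90,"travel":[0,0,-4.5],"twist":0},{"grip":90,"travel":[0,0,-3.5],"twist":0},{"grip":90,"travel":[0,0,-1.5],"twist":0},{"grip":90,"travel":[0,0,-0.5],"twist":0},{"grip":90,"travel":[0,0,0],"twist":0},{"grip":90,"travel":[0,0,0],"twist":0}]' && python3 -m jog '[{"grip":215,"travel":[0,0,0],"twist":0},{"grip":215,"travel":[0,0,0],"twist":0},{"grip":215,"travel":[0,0,0],"twist":0},{"grip":215,"travel":[0,0,0],"twist":0},{"grip":215,"travel":[0,0,0],"twist":0},{"grip":215,"travel":[0,0,0],"twist":0},{"grip":215,"travel":[0,0,0],"twist":0}]' 15
```

```text
time: 11.95
position: [0.4083, -0.3635, 0.026]
tool_rot: [0.755, 0.656, -0.0, 0.001]
ft_force: [-0.1, -0.2, -0.1]
grip_width: 0.0561
time: 12.65
position: [0.4074, -0.3628, 0.0252]
tool_rot: [0.755, 0.655, -0.0, -0.0]
ft_force: [-2.4, 1.2, 3.7]
grip_width: 0.0256
```

```bash
python3 -m jog '[{"grip":215,"travel":[0,0,2],"twist":0},{"grip":215,"travel":[0,0,4.5],"twist":0},{"grip":215,"travel":[0,1.5,4.5],"twist":0},{"grip":215,"travel":[1,3,3.5],"twist":0},{"grip":215,"travel":[2,3,3.5],"twist":0},{"grip":215,"travel":[4,1.5,3],"twist":0},{"grip":215,"travel":[4.3,0.9,0],"twist":0},{"grip":215,"travel":[4.3,0.9,0],"twist":0}]' && python3 -m jog '[{"grip":215,"travel":[4.3,0.9,0],"twist":0},{"grip":215,"travel":[4.3,0.8,0],"twist":0},{"grip":215,"travel":[0.1,0,0],"twist":0},{"grip":215,"travel":[0,0,-2.5],"twist":0},{"grip":215,"travel":[0,0,-3],"twist":0},{"grip":215,"travel":[0,0,-2],"twist":0},{"grip":215,"travel":[0,0,0],"twist":0},{"grip":215,"travel":[0,0,0],"twist":0}]'
```

```text
time: 13.45
position: [0.5637, -0.2551, 0.2351]
tool_rot: [0.755, 0.656, 0.0, 0.002]
ft_force: [-0.4, -0.9, -2.1]
grip_width: 0.0254
time: 14.25
position: [0.6483, -0.2388, 0.1582]
tool_rot: [0.755, 0.655, -0.0, -0.001]
ft_force: [0.1, -0.3, -1.0]
grip_width: 0.0255
```

```bash
python3 -m jog '[{"grip":215,"travel":[0.2,0,-0.8],"twist":0},{"grip":215,"travel":[0,0,-0.4],"twist":0},{"grip":215,"travel":[0,0,0],"twist":0},{"grip":215,"travel":[0,0,0],"twist":0}]' && python3 -m jog '[{"grip":215,"travel":[0,0,-0.1],"twist":0},{"grip":215,"travel":[0,0,0],"twist":0},{"grip":215,"travel":[0,0,0],"twist":0}]' && python3 -m jog '[{"grip":215,"travel":[0,0,-0.1],"twist":0},{"grip":215,"travel":[0,0,0],"twist":0},{"grip":215,"travel":[0,0,0],"twist":0}]'
python3 -c "
from h import *
for i in range(4):save('side','s4');o=get_obs();print(o['ft_force'][2],o['position'])
print(shift('pics/s4.png'))"
```

```text
time: 14.65
position: [0.6509, -0.2387, 0.1469]
tool_rot: [0.755, 0.655, 0.0, 0.0]
ft_force: [-0.7, -0.1, -0.4]
grip_width: 0.0254
time: 14.95
position: [0.6509, -0.2387, 0.1457]
tool_rot: [0.755, 0.655, 0.0, 0.0]
ft_force: [-0.8, -0.0, -1.0]
grip_width: 0.0255
time: 15.25
position: [0.6508, -0.2387, 0.1446]
tool_rot: [0.755, 0.655, 0.0, 0.0]
ft_force: [0.1, 0.2, -0.6]
grip_width: 0.0252
-0.9226481060151897 [ 0.65083152 -0.23870626  0.14458685]
-1.0870676192020474 [ 0.65082284 -0.2387127   0.14458566]
-1.0044701552866422 [ 0.65083811 -0.23873794  0.14459313]
-0.5292438182324182 [ 0.65082905 -0.23873343  0.14458966]
((0.12340755553202598, -0.053638048900847224), 0.9882187534261633)
```

```bash
python3 -m jog '[{"grip":215,"travel":[0,0,-0.1],"twist":0},{"grip":215,"travel":[0,0,0],"twist":0},{"grip":215,"travel":[0,0,0],"twist":0}]'
python3 -c "
from h import *
for i in range(4):save('side','s5');o=get_obs();print(o['ft_force'][2],o['position'][2])
print(shift('pics/s5.png'))"
```

```text
time: 15.75
position: [0.6508, -0.2386, 0.1435]
tool_rot: [0.755, 0.655, -0.0, -0.0]
ft_force: [-0.5, 0.3, -1.4]
grip_width: 0.0251
-0.30826803235851474 0.14352687868687783
-0.19904793560872036 0.14348228586211817
-0.06895722133108867 0.14355695546513292
-0.7977481782016078 0.14353236542900372
((0.018816192300640466, -0.4319139427767702), 1.062012029742753)
```

```bash
python3 -m jog '[{"grip":176,"travel":[0,0,0],"twist":0},{"grip":165,"travel":[0,0,0],"twist":0},{"grip":145,"travel":[0,0,0],"twist":0},{"grip":145,"travel":[0,0,0],"twist":0},{"grip":145,"travel":[0,0,0],"twist":0},{"grip":145,"travel":[0,0,1],"twist":0},{"grip":145,"travel":[0,0,3],"twist":0},{"grip":145,"travel":[0,0,4.5],"twist":0}]' && python3 -m jog '[{"grip":120,"travel":[-2,1,1],"twist":0},{"grip":100,"travel":[-4.8,1,0],"twist":0},{"grip":90,"travel":[-4.8,1,0],"twist":0},{"grip":90,"travel":[-4.8,1,0],"twist":0},{"grip":90,"travel":[-4.8,1,0],"twist":0},{"grip":90,"travel":[-4.6,0.7,0],"twist":0},{"grip":90,"travel":[0,0,0],"twist":0},{"grip":90,"travel":[0,0,0],"twist":0}]'
python3 - <<'E'
from h import *
S=[];
for n in('s6','s7'):
    save('side',n);S.append(shift(f'pics/{n}.png'))
print(S)
im=cv2.imread('pics/s7.png');j=save('scene','c7')[:,:,::-1]
x=cv2.resize(im[180:340,220:400],(540,480),interpolation=2);y=cv2.resize(j[170:270,310:440],(624,480),interpolation=2)
cv2.imwrite('pics/s7c.png',cv2.resize(np.hstack([x,y]),(800,330)))
X=np.array([.604,-.486,.095]);print([np.subtract(proj('side',X+[0,0,h]),proj('side',X))[1] for h in(.00625,.009,.0125,.01625)])
E
```

```text
time: 16.75
position: [0.6491, -0.2379, 0.2269]
tool_rot: [0.755, 0.655, -0.001, -0.003]
ft_force: [0.2, -0.8, -0.2]
grip_width: 0.0373
time: 17.55
position: [0.3927, -0.1819, 0.2396]
tool_rot: [0.756, 0.655, 0.0, 0.001]
ft_force: [1.1, -0.8, 0.5]
grip_width: 0.0566
[((0.05036880717685932, -2.550028598110572), 0.7773634244998296), ((0.035835771716428155, -2.607822837729394), 0.7643935793527851)]
[np.float64(-2.3979859582392464), np.float64(-3.4586252427696422), np.float64(-4.813448995852127), np.float64(-6.2711954739478415)]
```

View pics/s7c.png

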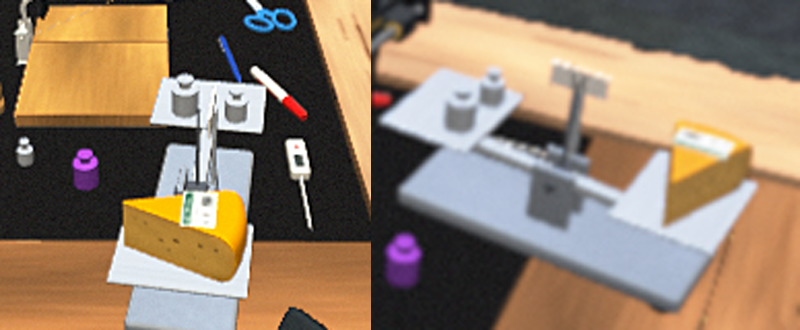

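The beam is floating at about 0.054 rad, so the cheese weighs about 346 g and the small weight is needed too.

```bash
python3 -m jog '[{"grip":90,"travel":[-0.1,0.1,-4.5],"twist":0},{"grip":90,"travel":[0,0,-4.5],"twist":0},{"grip":90,"travel":[0,0,-4.5],"twist":0},{"grip":90,"travel":[0,0,-4.5],"twist":0},{"grip":90,"travel":[0,0,-2.3],"twist":0},{"grip":90,"travel":[0,0,-1],"twist":0},{"grip":90,"travel":[0,0,0],"twist":0},{"grip":90,"travel":[0,0,0],"twist":0}]' 
python3 -c "
from h import *
save('side','s8');print(shift('pics/s8.png'),get_obs()['position'])
for n in('small_weight',):
  for r in search_frame(n,'side')[:2]:print(r)"
```

```text
time: 18.5
position: [0.393, -0.1813, 0.0256]
tool_rot: [0.755, 0.656, 0.0, 0.001]
ft_force: [-0.0, -0.5, 0.7]
grip_width: 0.0561
((0.02659494408938201, -2.6060391801121447), 0.7837204039096832) [ 0.39296176 -0.18138642  0.02599328]
{'at': [0.3897, -0.1854, 0.0189], 'p': 0.49}
```

```bash
python3 -m jog '[{"grip":90,"travel":[-0.1,0,-0.2],"twist":0},{"grip":120,"travel":[0,0,0],"twist":0},{"grip":230,"travel":[0,0,0],"twist":0},{"grip":230,"travel":[0,0,0],"twist":0},{"grip":230,"travel":[0,0,0],"twist":0},{"grip":230,"travel":[0,0,0],"twist":0},{"grip":230,"travel":[0,0,0],"twist":0},{"grip":230,"travel":[0,0,0],"twist":0}]' 12
```

```text
time: 19.4
position: [0.3907, -0.1806, 0.0236]
tool_rot: [0.755, 0.655, -0.0, -0.0]
ft_force: [0.2, -0.1, 1.3]
grip_width: 0.0205
```

```bash
python3 -m jog '[{"grip":230,"travel":[0,0,2],"twist":0},{"grip":230,"travel":[0,0,4.5],"twist":0},{"grip":230,"travel":[0,0,4.5],"twist":0},{"grip":230,"travel":[1,0,4.5],"twist":0},{"grip":230,"travel":[3,0,4],"twist":0},{"grip":230,"travel":[4.5,-0.2,0],"twist":0},{"grip":230,"travel":[4.5,-0.2,0],"twist":0},{"grip":230,"travel":[4.5,-0.2,0],"twist":0}]' && python3 -m jog '[{"grip":230,"travel":[4.5,-0.2,0],"twist":0},{"grip":230,"travel":[1.8,0,0],"twist":0},{"grip":230,"travel":[0,0,0],"twist":0},{"grip":230,"travel":[0,0,-3],"twist":0},{"grip":230,"travel":[0,0,-2.5],"twist":0},{"grip":230,"travel":[0,0,-1],"twist":0},{"grip":230,"travel":[0,0,0],"twist":0},{"grip":230,"travel":[0,0,0],"twist":0}]'
```

```text
time: 20.2
position: [0.5672, -0.1865, 0.2192]
tool_rot: [0.755, 0.655, 0.0, 0.0]
ft_force: [-0.2, -1.2, -1.1]
grip_width: 0.0203
time: 21.0
position: [0.6288, -0.189, 0.1543]
tool_rot: [0.755, 0.655, 0.0, 0.0]
ft_force: [-0.4, 0.8, -0.4]
grip_width: 0.0201
```

```bash
python3 -m jog '[{"grip":230,"travel":[0,0,-0.7],"twist":0},{"grip":230,"travel":[0,0,-0.4],"twist":0},{"grip":230,"travel":[0,0,0],"twist":0},{"grip":230,"travel":[0,0,0],"twist":0}]'
python3 -c "
from h import *
im=save('side','s9');print(shift('pics/s9.png'))
cv2.imwrite('pics/s9c.png',cv2.resize(im[190:310,240:380][:,:,::-1],None,fx=5,fy=5,interpolation=2))"
```

```text
time: 21.4
position: [0.6289, -0.1887, 0.1427]
tool_rot: [0.755, 0.655, 0.0, 0.0]
ft_force: [0.0, -0.3, 0.2]
grip_width: 0.0203
((-0.05207873808406305, -2.649720583832625), 0.7778090188900629)
```

View pics/s9c.png

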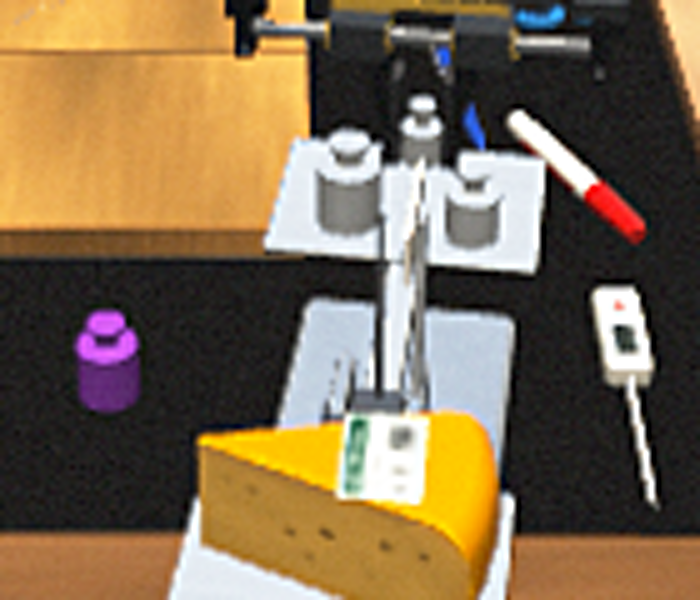

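Small weight is over the back-middle of the plate, clear of the other two. Lowering it onto the floating plate.

```bash
python3 -m jog '[{"grip":230,"travel":[0,0,-0.3],"twist":0},{"grip":230,"travel":[0,0,-0.2],"twist":0},{"grip":230,"travel":[0,0,0],"twist":0},{"grip":230,"travel":[0,0,0],"twist":0}]'|head -2
python3 -c "
from h import *
save('side','s10');print(shift('pics/s10.png'))"
python3 -m jog '[{"grip":230,"travel":[0,0,-0.1],"twist":0},{"grip":230,"travel":[0,0,0],"twist":0},{"grip":230,"travel":[0,0,0],"twist":0}]'|head -2
python3 -c "
from h import *
save('side','s10');print(shift('pics/s10.png'))"
python3 -m jog '[{"grip":230,"travel":[0,0,-0.1],"twist":0},{"grip":230,"travel":[0,0,0],"twist":0},{"grip":230,"travel":[0,0,0],"twist":0},{"grip":230,"travel":[0,0,0],"twist":0}]'|head -4
python3 -c "
from h import *
save('side','s10');print(shift('pics/s10.png'))"
```

```text
time: 21.85
position: [0.6287, -0.1887, 0.1374]
((0.030107042520143068, -2.6502504741554205), 0.788951179081643)
time: 22.2
position: [0.6288, -0.1887, 0.1365]
((-0.0037606586236407225, -2.6761350687438217), 0.7679826126054481)
time: 22.65
position: [0.6288, -0.1887, 0.1355]
tool_rot: [0.755, 0.655, 0.0, -0.0]
ft_force: [0.0, 0.1, -1.4]
((0.08308066006597414, -2.61678548629137), 0.7826926051466553)
```

```bash
python3 -m jog '[{"grip":230,"travel":[0,0,-0.1],"twist":0},{"grip":230,"travel":[0,0,0],"twist":0},{"grip":230,"travel":[0,0,0],"twist":0}]'|head -2
python3 -c "
from h import *
save('side','s10');print(shift('pics/s10.png'))"
python3 -m jog '[{"grip":230,"travel":[0,0,-0.1],"twist":0},{"grip":230,"travel":[0,0,0],"twist":0},{"grip":230,"travel":[0,0,0],"twist":0}]'|head -2
python3 -c "
from h import *
save('side','s10');print(shift('pics/s10.png'))"
```

```text
time: 23.0
position: [0.6288, -0.1887, 0.1345]
((0.09413877165726348, -3.176460753740873), 0.8630264406954801)
time: 23.35
position: [0.6288, -0.1887, 0.1335]
((-0.06101832134578444, -3.1440001792402903), 0.6961179855797026)
```

```bash
python3 -m jog '[{"grip":230,"travel":[0,0,-0.1],"twist":0},{"grip":230,"travel":[0,0,-0.1],"twist":0},{"grip":195,"travel":[0,0,0],"twist":0},{"grip":185,"travel":[0,0,0],"twist":0},{"grip":165,"travel":[0,0,0],"twist":0},{"grip":160,"travel":[0,0,0],"twist":0},{"grip":160,"travel":[0,0,0],"twist":0},{"grip":160,"travel":[0,0,0.5],"twist":0}]' && python3 -m jog '[{"grip":160,"travel":[0,0,1.5],"twist":0},{"grip":160,"travel":[0,0,4],"twist":0},{"grip":160,"travel":[0,0,4],"twist":0},{"grip":160,"travel":[-3,0,1],"twist":0},{"grip":160,"travel":[-4.5,0,0],"twist":0},{"grip":160,"travel":[-4.5,0,0],"twist":0},{"grip":160,"travel":[-4.5,0,0],"twist":0},{"grip":160,"travel":[-3.5,0,0],"twist":0}]' && python3 -m jog '[{"grip":160,"travel":[0,0,0],"twist":0},{"grip":160,"travel":[0,0,0],"twist":0},{"grip":160,"travel":[0,0,0],"twist":0},{"grip":160,"travel":[0,0,0],"twist":0},{"grip":160,"travel":[0,0,0],"twist":0}]'
python3 - <<'E'
from h import *
im=save('side','s11')[:,:,::-1];j=save('scene','c11')[:,:,::-1];print(shift('pics/s11.png'))
save('side','s12');print(shift('pics/s12.png'))
x=cv2.resize(im[190:310,240:380],(400,343),interpolation=2);y=cv2.resize(j[180:260,320:420],(400,320),interpolation=2)
cv2.imwrite('pics/f.png',np.hstack([x[:320],y]))
X=np.array([.604,-.486,.095]);print([np.subtract(proj('side',X+[0,0,h]),proj('side',X))[1] for h in(.00875,.0125,.01625)])
E
```

```text
time: 24.2
position: [0.6283, -0.1885, 0.1361]
tool_rot: [0.755, 0.655, -0.0, -0.001]
ft_force: [-0.3, -0.2, -0.7]
grip_width: 0.0324
time: 25.0
position: [0.4265, -0.1882, 0.2428]
tool_rot: [0.755, 0.655, -0.0, 0.0]
ft_force: [-0.9, -1.6, -0.2]
grip_width: 0.0326
time: 25.5
position: [0.4298, -0.1889, 0.2416]
tool_rot: [0.755, 0.656, 0.0, 0.0]
ft_force: [-0.6, 0.0, -0.2]
grip_width: 0.0323
((0.2883554091213938, -5.2761239066008905), 0.6872895086805025)
((0.21303833522571125, -5.3124898610810085), 0.7106676079608776)
[np.float64(-3.3620632474334116), np.float64(-4.813448995852127), np.float64(-6.2711954739478415)]
```

View pics/f.png

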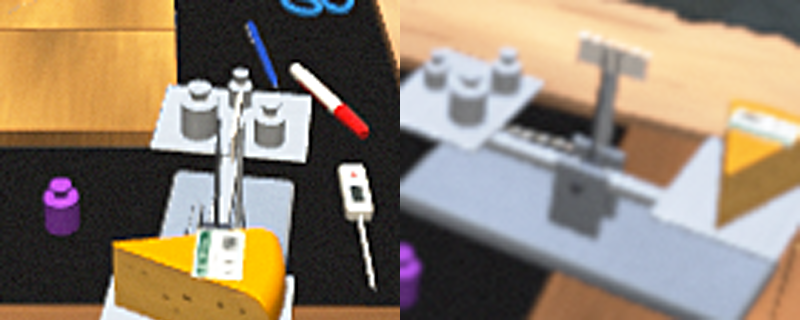

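The side view shows all three weights upright on the plate, and the plate shift corresponds to a beam of about 0.11 rad. I'll check the pointer against its marks from closer with the wrist camera.

```bash
python3 -m jog '[{"grip":160,"travel":[0,-3,1],"twist":0},{"grip":160,"travel":[0,-4.5,1],"twist":0},{"grip":160,"travel":[0,-4.5,1],"twist":0},{"grip":160,"travel":[0,-4.5,1],"twist":0},{"grip":160,"travel":[0,-4.5,1],"twist":0},{"grip":160,"travel":[0,-4,1],"twist":0},{"grip":160,"travel":[0,0,0],"twist":0},{"grip":160,"travel":[0,0,0],"twist":0}]'
python3 - <<'E'
from h import *
from scipy.spatial.transform import Rotation as Ro
o=get_obs();im=save('wrist','w3')
R=Ro.from_quat(o['tool_rot']).as_matrix();p=np.array(o['position']);k=get_calibration('wrist');T=k['T_tool_cam']
c=np.linalg.inv(T)@np.append(R.T@(np.array([.614,-.347,.18])-p),1);q=np.hypot(c[0],c[1]);th=np.arctan2(q,c[2]);u,v=(k['cx']+k['fx']*th*c[0]/q,k['cy']+k['fx']*th*c[1]/q);print(u,v)
u0,v0=int(np.clip(u-70,0,420)),int(np.clip(v-60,0,300))
cv2.imwrite('pics/w3c.png',cv2.resize(im[v0:v0+120,u0:u0+140][:,:,::-1],None,fx=5,fy=5,interpolation=2))
save('side','s13');print(shift('pics/s13.png'))
E
```

```text
time: 26.45
position: [0.4285, -0.4392, 0.3009]
tool_rot: [0.756, 0.655, 0.0, -0.001]
ft_force: [0.4, 0.6, 0.1]
grip_width: 0.0328
472.7276887741147 81.4208106469825
((0.18910540546442434, -5.27804495119673), 0.6833584761178052)
```

View pics/w3c.png

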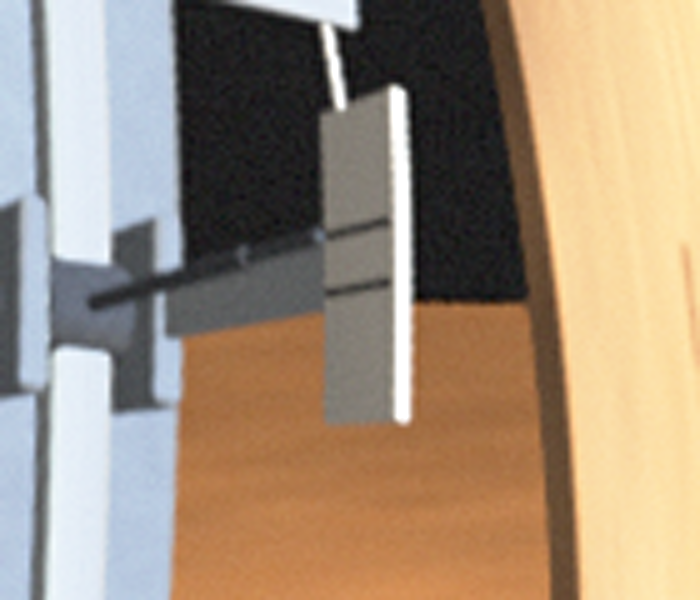

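Wrist crop: the pointer tip (322,236) appears near the upper (+y) mark, whose left end is at (327,237); the other mark is at (327,294). This view is oblique (the camera sits on the −y side), so I'll correct for parallax by comparing the pointer's image direction with a modelled tilt.

```bash
python3 - <<'E'
from h import *
from scipy.spatial.transform import Rotation as Ro
o=get_obs();R=Ro.from_quat(o['tool_rot']).as_matrix();p=np.array(o['position']);k=get_calibration('wrist');T=k['T_tool_cam']
def wp(X):
    c=np.linalg.inv(T)@np.append(R.T@(np.array(X)-p),1);q=np.hypot(c[0],c[1]);th=np.arctan2(q,c[2]);return np.array([k['cx']+k['fx']*th*c[0]/q,k['cy']+k['fx']*th*c[1]/q])
c=lambda X:(wp(X)-[402,21])*5
y=np.radians(-8.8);ey=np.array([-np.sin(y),np.cos(y),0]);ez=np.array([0,0,1])
f=lambda u,v:(402+u/5,21+v/5)
zs=.075
og,d=wray(*f(90,300),R,p)
for z in(.075,.09):
    B=og+d*(z-og[2])/d[2];print('base',B.round(3))
    for beam in(.07,.10,.13):
        a=beam-.10;print(beam,[c(B+L*(np.cos(a)*ez+np.sin(a)*ey)).round(0) for L in(.05,.08,.1)])
S={n:shift(f'pics/{n}.png',box=(268,330,275,350)) for n in('s3','s8','s13')};print(S)
E
```

```text
base [ 0.607 -0.333  0.075]
0.07 [array([184., 281.]), array([252., 268.]), array([304., 259.])]
0.1 [array([184., 274.]), array([252., 256.]), array([304., 243.])]
0.13 [array([184., 267.]), array([252., 244.]), array([304., 227.])]
base [ 0.601 -0.334  0.09 ]
0.07 [array([188., 280.]), array([261., 267.]), array([316., 257.])]
0.1 [array([188., 273.]), array([261., 254.]), array([316., 240.])]
0.13 [array([188., 266.]), array([260., 241.]), array([316., 223.])]
{'s3': ((0.47577111115501936, 0.00015723186118421495), 0.9942860519886016), 's8': ((0.5783139642234261, -2.685927965390583), 0.8270291149616241), 's13': ((0.7408582456853665, -5.267152541950395), 0.7775711649656296)}
```

The pointer tip is at row 236. The model gives about 238 for level, 255 at 0.07 and 221 at 0.13, so the beam is at about 0.103 rad, between the marks. Handing in.

```bash
python3 -c "
from rig import *
print(hand_in())"
```

```text
the job is handed in; nothing more can be done
None
```

The cheese is balanced by all three weights, 200 + 100 + 50 g, and I handed the job in at about 27 s with the gripper open and clear. From the beam readings the cheese weighs roughly 340–350 g.

- **Weighing:** I set down the large weight first, and the beam stayed on its stop. Adding the medium let the beam float at about 0.054 rad, still outside the marks. Adding the small brought it level, so no weight had to come off again.
- **Beam at the end:** The shift of the cheese and its plate in the side camera gives about 0.11 rad, steady over three pictures. The pointer's line in the wrist camera gives about 0.103 rad. Both lie within the 0.07–0.13 limits.
- **Disagreement:** In the raw wrist picture the pointer tip looked as if it lay on the +y mark. I put this down to viewing from the side: the modelled level pointer lands within 2 crop pixels of where the tip appeared. I did not see the pointer straight on.
- **Other things:** In the last pictures the three weights stood upright on the plate, and the purple look-alike and the cheese looked untouched. I did not measure the other bystanders again, but the arm passed well above them or clear of them.

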